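# Push a bottle cap home in the jig and snap the clamp over

## Robot

A 6-joint arm with a two-finger parallel gripper is mounted at the origin on a cart in front of the work surface, level with it; the furniture and walls round the work are solid. World frame = base frame: x ahead of the robot, y to its left, z up, the work surface at z = 0. Lengths are in m, angles in rad, forces in N, time in s.
With the tool pointing down it reaches from about 0.275 to 0.85 m from the base axis. Payload 5.2 kg.
Tool frame: the origin (TCP) lies between the finger pads; the fingertips stand 22 mm ahead of it and the grasp point (between the pads) lies 3 mm ahead of it; z points along the fingers, y is the line along which they close (so a half turn about z gives the same grasp; the last joint's range is limited). The gripper opens to 85 mm and grips with 20 to 120 N. Pads are 22 mm wide; open, the fingers measure 114 mm over their backs; the gripper's body (76 mm by 85 mm) begins 54 mm behind the grasp point. The pads swing forward as they close: fully open they stand 13 mm farther back than shut.
Start: joints at [1.093, 0.259, 1.535, -0, 1.348, -0.203], TCP at [0.149, 0.529, 0.228] pointing down, gripper open.
Joint ranges: [-3.14, 3.14], [-0.91, 2.08], [0.19, 2.58], [-1.22, 4.36], [0.22, 2.71], [-3.12, 3.12]. Speed limits (rad/s): [2.57, 2.57, 3.14, 3.14, 3.14, 3.14].

## Interface

Orientations are given as [roll, pitch, yaw] about the fixed x, y, z axes, in that order (R = Rz(yaw) Ry(pitch) Rx(roll)).
In Python, from rig import arm gives the robot as it stands.
- The arm moves only by the shell command python3 -m pendant 'ROWS'. ROWS is JSON, a list of rows, each a list of 3 entries, a list of its own where there are three numbers: the shift along the tool's x, y, z in m, then the turn about the tool's z in degrees, then the opening, from 0 (shut) to 1 (fully open). In form: [[[x, y, z], twist, hand], ...]. A call has 1 to 8 rows; each row is the pose to reach, as a shift and turn from the pose commanded when the call began, along the tool's axes at that moment; what a row does not reach only later rows make up. A row lasts 1/12 s, in which the tool goes at most 41.7 mm and 7.16 degrees, less where a joint would pass 70% of its speed; a pose out of reach is approached as far as the arm can. A call with a gripper value outside its range is refused whole. The fingers move at their own pace and stop on an object; the grip force is fixed at half the most. Time passes only in rows, so rows that repeat a pose let the fingers close. It gives the time, the measured TCP pose, the force, the opening and the grip force at its end, in the units of the state.
- arm.sense(): the state, without advancing time (a new reading comes with each control period).
- arm.read_camera(name): name is "side" or "top" or "wrist"; returns the picture (480x640x3 uint8, blue, green, red); there is no depth.
- arm.calibration(name): a dict with "intrinsics" (3x3 intrinsics, pixels), "k1" (the pictures are not rectified: a ray, as slopes to the right and down, at radius r is drawn at 1 + k1 r^2 times it, then the intrinsics apply), "R" (3x3) and "t" (3): a world point X has camera coordinates R X + t; the wrist camera has in their place "T_tool_cam" (4x4, takes a point from camera to tool coordinates, whose origin is the TCP and whose axes are the flange's). Camera axes: x right, y down, z forward; pixel columns grow to the right and rows downward; lengths in m; the calibration is good to about 2 mm. A picture is of the moment at which its call begins: read the wrist's pose just before it. calibration takes no time and is no camera call.
- arm.job_done(): hands the job in; it is judged then, once.
The state is a dict: "time": time; "qpos": joint angles; "joint_velocities": joint speeds; "joint_torque": joint torques, N m; "ee_pos": TCP position; "orientation": TCP orientation; "force": force on the tool from outside, world axes, zero at the start; "ft_torque": the same for the moment, N m; "width": opening from 0.0 (shut) to 1.0 (fully open); "finger_force": force on a finger pad.
Only numpy, scipy, OpenCV 4.12 (cv2) and the standard library are available. Lean on these libraries where they do the work, as an engineer would, in place of code of your own. Each camera call takes 0.05 s, during which the arm holds its last target. There are 200 camera calls.

## Task

Push the bottle cap that lies in the jig's channel along the plate until it is fully home against the two stop pins. Then push the clamp's lever past its centre so that it snaps right over and its rubber foot holds the cap down in the nest. Use only shut fingertips, do not pick the cap up, leave the other things on the bench where they are, and end clear of the jig.

Things in the scene. Friction and masses are not known exactly. Their poses are not given: they have to be found in the camera images.
- cap_jig: aluminium jig plate fixed to the bench, 230x110x8 mm, top at z = 0.008; origin on the bench under the nest centre; x = the way the cap is pushed home (roughly away from the robot), z up. Plate spans x -115 to 115 mm. Two grey rails, 12 mm high, from x -112 to 0 form an 80 mm wide channel along y = 0, open at its -x end
- nest (a point): nest centre, on the plate's top: where the cap's middle is when the cap touches both stop pins. The pins are steel, 12 mm diameter, 16 mm high, at jig x = 34, y = +-28 mm
- cap_center (a point): middle of the pale grey bottle cap lying in the channel, 76 mm diameter, 18 mm high; half-way up, 9 mm above the plate; z up. Loose, about 30 g, slides on the plate, starts 45 to 70 mm short of the nest
- clamp_lever (a joint): clamp lever angle: 0 = open, 1.3 rad = fully shut. Open, the handle leans 32 deg from upright to the jig's +x, away from the nest, with the clamp arm raised; shut, the handle leans 42 deg to -x and the arm lies level over the cap. A spring keeps it in either end position; past its centre (0.65 rad, handle 5 deg to -x) it goes over by itself. Starting it takes about 0.3 N m
- lever_pivot (a point): pivot of the lever, axis along the jig's y: at jig x = 75, y = 0, z = 50 mm, between grey bracket cheeks (40 mm long in x, 62 mm high above the bench, 36 mm wide, feet 76 mm). Handle and clamp arm are one rigid piece on it
- lever_grip (a point): point on the axis of the lever's round handle, 70 mm from the pivot. The handle reaches 95 mm from the pivot; its black grip, 18 mm thick, covers 43 to 95 mm. About 5 N here, square to the handle, starts it
- clamp_foot: spring-loaded rubber foot at the end of the clamp arm, 75 mm from the pivot, 20 mm diameter; origin at the middle of its pressing face. Shut on a cap in the nest it yields about 3 mm and presses with 2 to 3 N
- cap_a: the same bottle cap; origin at the centre of its underside
- sample_cup_a: white plastic cup with a dark red snap lid, 64 mm across, 58 mm high; loose bystander near the jig, to be left alone; origin at the centre of its underside
- tie_spool: small spool of tie wire with black flanges, 61 mm across, 40 mm high; loose bystander near the jig, to be left alone; origin at the centre of its underside
- tally_counter: chrome hand counter, 58x50x27 mm; loose bystander near the jig, to be left alone; origin at the centre of its underside
- marker_blue: felt marker lying down, 124 mm long, 18 mm thick; loose bystander near the jig, to be left alone; origin at the centre of its underside
- peg_d: plastic spring peg lying flat, 71x21x10 mm; loose bystander near the jig, to be left alone; origin at the centre of its underside
There are look-alikes about, which are no part of the job. There is more than one size of the cap_a; the job needs the smaller.

How it is judged:
On the way, in this order (a step that is already met when the one before it is completed fails the run):
1. the cap is home against the stop pins while the clamp is still open (horizontal distance between cap_center and nest below 0.005 m and angle between cap_center's own z axis and vertical below 0.08 rad and value of joint clamp_lever below 0.3 rad), for 0.2 s.
2. the lever has snapped over (value of joint clamp_lever above 1.15 rad), for 0.2 s.
At the end, for the whole second after the job is handed in: The lever is fully over (past 1.2 of 1.3 rad), the cap lies flat with its middle within 5 mm of the nest centre, at rest, and the rubber foot presses on it with more than 0.5 N (horizontal distance between cap_center and nest below 0.005 m and angle between cap_center's own z axis and vertical below 0.08 rad and value of joint clamp_lever above 1.2 rad and contact force between clamp_foot and cap_a above 0.5 N and linear speed of cap_a below 0.01 m/s); the robot touches nothing.
It fails at once if the cap is lifted off the plate by more than 8 mm (z of cap_center in the frame of cap_jig above 0.025 m).
It fails at once if the cap is tipped (angle between cap_center's own z axis and vertical above 0.3 rad).
It fails at once if a bystander near the jig is pushed aside by more than 2 cm (distance of any of sample_cup_a, tie_spool, tally_counter, marker_blue, peg_d from where it was at the start of the episode above 0.02 m).
It also fails if it takes over 42 s, if anything falls off the work surface, if the arm or the gripper's body presses on something with over 40 N, if the wrist force passes 120 N, or if a joint passes its speed limit or range.

## Working session

There is one attempt and no reset: what is moved stays moved. The work goes in short steps, Python scripts to look and compute and a shell command to move; the robot and the scene stay as the last step left them, time stands still between calls to the robot, and variables do not carry over. Pictures are saved under pics/ and viewed, at most 10 in all, crops included, and the job is handed in when it is done.

```bash
mkdir -p pics; ls; python3 - <<'E'
from rig import arm
import cv2, numpy as np
s=arm.sense(); print(s['time'],s['ee_pos'],s['orientation'],s['width'],s['force'])
for n in ("side","top"):
    im=arm.read_camera(n); cv2.imwrite(f'pics/{n}0.png',im)
for n in ("side","top","wrist"): print(n,arm.calibration(n))
E
```

```text
pics
0.0 [0.14896771 0.52887395 0.22685094] [-3.13975703e+00 -3.65796774e-04  2.86679762e+00] 1.0011829782273562 [-0.39903104  0.66798084 -0.1055135 ]
side {'intrinsics': array([[537.66947715,   0.        , 319.2629753 ],
       [  0.        , 537.66947715, 238.01179075],
       [  0.        ,   0.        ,   1.        ]]), 'k1': 0.016257264200793348, 'R': array([[-0.91299424, -0.40796517, -0.00243834],
       [-0.2087135 ,  0.47220323, -0.85642442],
       [ 0.35054272, -0.78140164, -0.51626666]]), 't': array([0.48460755, 0.30104711, 0.60684722])}
top {'intrinsics': array([[524.12537455,   0.        , 321.47424533],
       [  0.        , 524.12537455, 234.31513136],
       [  0.        ,   0.        ,   1.        ]]), 'k1': -0.0589833814710868, 'R': array([[-0.01425349, -0.99989644,  0.00198894],
       [-0.99800439,  0.01410409, -0.06154926],
       [ 0.06151483, -0.00286226, -0.99810207]]), 't': array([-0.15697077,  0.62120424,  0.96380831])}
wrist {'intrinsics': array([[352.17370341,   0.        , 320.68027835],
       [  0.        , 352.17370341, 241.94411476],
       [  0.        ,   0.        ,   1.        ]]), 'k1': -0.06577343180209577, 'T_tool_cam': array([[ 8.92525202e-04, -9.45344511e-01, -3.26072016e-01,
         8.40080238e-02],
       [ 9.99999588e-01,  7.88838289e-04,  4.50210016e-04,
        -1.09518045e-04],
       [-1.68385476e-04, -3.26072284e-01,  9.45344825e-01,
        -1.46616139e-01],
       [ 0.00000000e+00,  0.00000000e+00,  0.00000000e+00,
         1.00000000e+00]])}
```

View pics/top0.png

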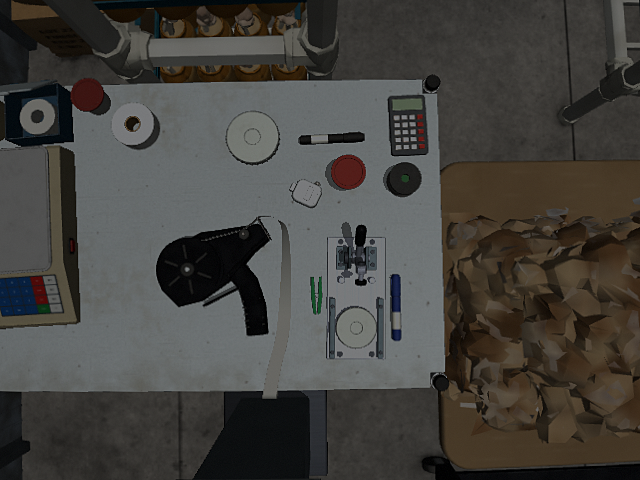

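View pics/side0.png

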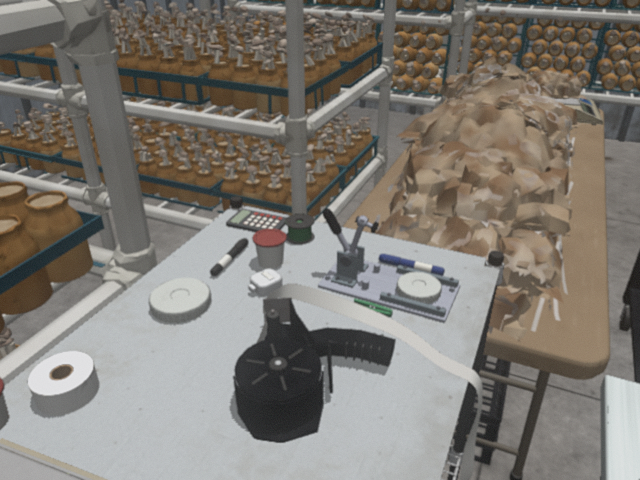

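```bash
cat > h.py <<'E'
import cv2, numpy as np
from rig import arm
def ray(n,uv):
    c=arm.calibration(n); K=c['intrinsics']; k=c['k1']
    d=(np.array(uv,float)-[K[0,2],K[1,2]])/K[0,0]; s=d.copy()
    for _ in range(20): s=d/(1+k*(s@s))
    R=np.array(c['R']); return -R.T@c['t'], R.T@np.r_[s,1]
def onz(n,uv,z):
    o,d=ray(n,uv); return o+d*(z-o[2])/d[2]
def px(n,X):
    c=arm.calibration(n); K=c['intrinsics']; p=c['R']@X+c['t']; s=p[:2]/p[2]
    return s*(1+c['k1']*(s@s))*K[0,0]+[K[0,2],K[1,2]]
E
python3 - <<'E'
from h import *
t=cv2.imread('pics/top0.png'); s=cv2.imread('pics/side0.png')
a=cv2.resize(t[215:365,295:420],None,fx=4,fy=4,interpolation=cv2.INTER_CUBIC); cv2.imwrite('pics/tc.png',a)
b=cv2.resize(s[195:325,310:470],None,fx=4.5,fy=4.5,interpolation=cv2.INTER_CUBIC); cv2.imwrite('pics/sc.png',b)
E
```

```text
(no output)
```

View pics/tc.png

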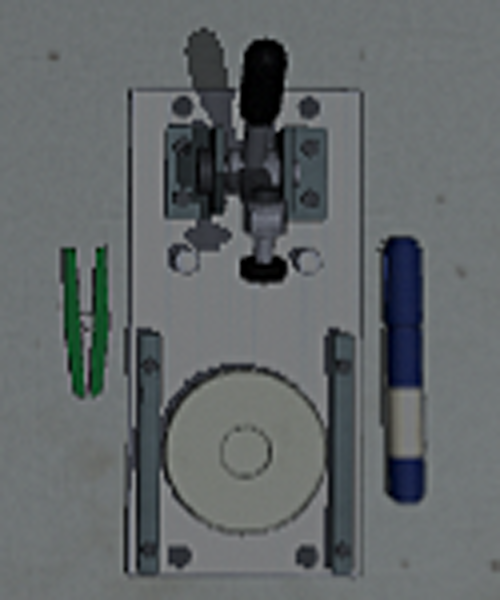

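View pics/sc.png

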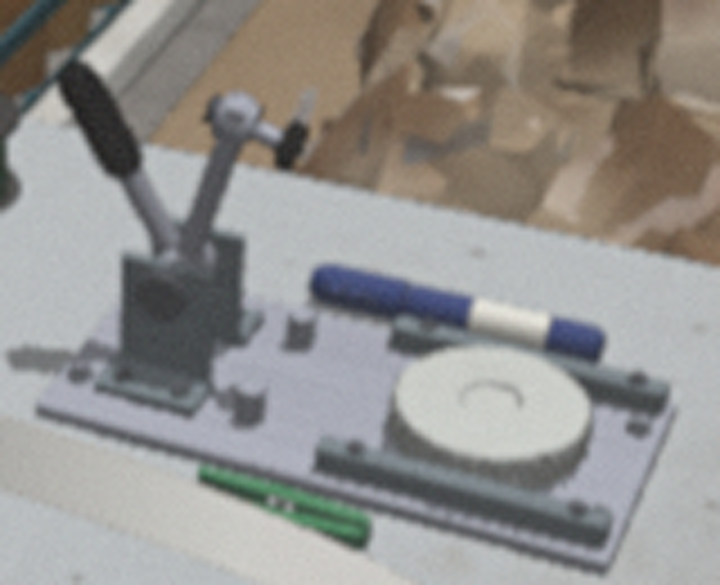

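The top crop shows the cap in the channel, with its centre at crop (245,451), i.e. top px (356.3,327.8). Two caps could be meant: (356,327), about 42 px wide or 76 mm, in the channel, and (252,137), about 54 px or 98 mm, on the open bench. The first is the one. The lever is open: the grip end is at crop (265,60), leaning to +x, and the foot at (263,268). The marker and the peg lie on either side of the plate.

```bash
python3 - <<'E'
from h import *
f=lambda x,y,z:onz('top',(x/4+295-.375,y/4+215-.375),z)
np.set_printoptions(precision=4,suppress=True)
C=[f(128,89,.008),f(363,89,.008),f(125,574,.008),f(363,576,.008)]
print(np.array(C)); TL,TR,BL,BR=C
print('len',np.linalg.norm(TL-BL),np.linalg.norm(TR-BR),'wid',np.linalg.norm(TL-TR),np.linalg.norm(BL-BR))
nest=sum(C)/4; ax=(TL+TR-BL-BR); yaw=np.arctan2(ax[1],ax[0]); print('nest',nest,'yaw',yaw)
p=[f(186,258,.024),f(307,260,.024)]; print('pins',p,np.linalg.norm(p[0]-p[1]))
pm=(p[0]+p[1])/2; print('nest from pins',pm[:2]-.034*np.array([np.cos(yaw),np.sin(yaw)]))
t=cv2.imread('pics/top0.png')[215:365,295:420]
h=cv2.cvtColor(t,cv2.COLOR_BGR2HSV)
m=((t[:,:,2].astype(int)-t[:,:,0]>5)&(t[:,:,2]>100)).astype(np.uint8)
cs=cv2.findContours(m,0,1)[0]; c=max(cs,key=cv2.contourArea); (x,y),r=cv2.minEnclosingCircle(c); print('cap px',x+295,y+215,r)
cap=onz('top',(x+295,y+215),.026); e=onz('top',(x+295+r,y+215),.026); print('cap',cap,'diam',2*abs(e-cap)[1])
R=np.array([[np.cos(yaw),np.sin(yaw)],[-np.sin(yaw),np.cos(yaw)]])
print('cap in jig',R@(cap-nest)[:2])
# handle tip: two views
g=lambda x,y:(x/4.5+310-.39,y/4.5+195-.39)
def tri(a,b):
    (o1,d1),(o2,d2)=ray('top',a),ray('side',b)
    s=np.linalg.lstsq(np.c_[d1,-d2],o2-o1,rcond=None)[0]; P,Q=o1+s[0]*d1,o2+s[1]*d2; return (P+Q)/2,np.linalg.norm(P-Q)
print('tip tri',tri((264/4+295-.375,55/4+215-.375),g(76,75)))
print('foot/hub',tri((263/4+295-.375,268/4+215-.375),g(290,145)))
piv=np.r_[R.T@[.075,0],.05]+[nest[0],nest[1],0]
tip=piv+.095*np.r_[R.T@[np.sin(.5585),0],np.cos(.5585)]
grip=piv+.07*np.r_[R.T@[np.sin(.5585),0],np.cos(.5585)]
print('piv',piv,'tip pred',tip,'grip',grip,[ (px('top',tip)-[295,215])*4,(px('side',tip)-[310,195])*4.5])
E
```

```text
[[ 0.6146 -0.1755  0.008 ]
 [ 0.613  -0.2871  0.008 ]
 [ 0.3868 -0.1707  0.008 ]
 [ 0.384  -0.2825  0.008 ]]
len 0.2278746415510275 0.22905784995057712 wid 0.11156785200523014 0.11176890857175797
nest [ 0.4996 -0.2289  0.008 ] yaw -0.020450111960995766
pins [array([ 0.5347, -0.2011,  0.024 ]), array([ 0.5329, -0.2573,  0.024 ])] 0.056260710861596945
nest from pins [ 0.4998 -0.2285]
cap px 394.5 320.5 7.516748428344727
cap [ 0.4569 -0.2985  0.026 ] diam 0.027886520720213137
cap in jig [-0.0413 -0.0705]
tip tri (array([ 0.6207, -0.2313,  0.1273]), np.float64(0.0013171238181067925))
foot/hub (array([ 0.5319, -0.2299,  0.1173]), np.float64(0.000900091254965235))
piv [ 0.5746 -0.2305  0.05  ] tip pred [ 0.6249 -0.2315  0.1306] grip [ 0.6117 -0.2312  0.1094] [array([264.0917,  44.1807]), array([62.7666, 63.4264])]
```

```bash
cat >> h.py <<'E'
from scipy.spatial.transform import Rotation as Ro
N=np.array([.4997,-.2287]); YAW=-.0205; RJ=np.array([[np.cos(YAW),-np.sin(YAW)],[np.sin(YAW),np.cos(YAW)]])
def go(jx,jy,z,s=None):
    """tool-axis shift (mm) from the measured pose to jig x,y (m), TCP height z; twist to line up with the jig"""
    s=s or arm.sense(); R=Ro.from_euler('xyz',s['orientation']).as_matrix()
    W=np.r_[N+RJ@[jx,jy],z]; tw=(s['orientation'][2]-(np.pi+YAW)+np.pi)%(2*np.pi)-np.pi
    J=RJ.T@(s['ee_pos'][:2]-N)
    print('t',round(s['time'],2),'jig',(J*1e3).round(1),'z',round(s['ee_pos'][2]*1e3,1),'F',np.round(s['force'],1),'shift mm',(R.T@(W-s['ee_pos'])*1e3).round(1),'twist',round(np.degrees(tw),2))
E
python3 - <<'E'
from h import *
for p in [(245,450),(163,450),(327,450),(245,364),(245,533)]:
    w=onz('top',(p[0]/4+294.6,p[1]/4+214.6),.026); print('cap in jig',(RJ.T@(w[:2]-N)*1e3).round(1))
go(-.135,0,.200)
E
```

```text
cap in jig [-53.8   0.8]
cap in jig [-54.   38.7]
cap in jig [-53.6 -37.1]
cap in jig [-14.2   0.9]
cap in jig [-91.9   0.7]
t 0.1 jig [-366.2  750.3] z 227.0 F [0.6 0.3 0.2] shift mm [-412.5 -668.    27.9] twist -14.57
```

```bash
python3 -m pendant '[[[-0.022,-0.035,0],-5,0],[[-0.043,-0.070,0],-10,0],[[-0.064,-0.105,0],-14.6,0],[[-0.085,-0.140,0],-14.6,0],[[-0.106,-0.175,0],-14.6,0],[[-0.128,-0.208,0],-14.6,0],[[-0.150,-0.243,0],-14.6,0],[[-0.172,-0.278,0],-14.6,0]]'; python3 -c "
from h import *
go(-.135,0,.200)"
```

```text
time: 0.77
ee_pos: [0.2389, 0.2135, 0.2275]
orientation: [-3.142, 0.0, 3.123]
force: [0.8, -0.9, 0.1]
width: -0.004
finger_force: 0.0
t 0.77 jig [-269.8  436.7] z 227.5 F [ 0.8 -0.9  0.1] shift mm [-134.  -437.    27.6] twist 0.11
```

```bash
python3 -m pendant '[[[-0.012,-0.038,0],0,0],[[-0.024,-0.076,0],0,0],[[-0.035,-0.114,0],0,0],[[-0.047,-0.152,0],0,0],[[-0.058,-0.190,0],0,0],[[-0.070,-0.228,0],0,0],[[-0.082,-0.266,0],0,0],[[-0.094,-0.304,0],0,0]]' >/dev/null; python3 -m pendant '[[[-0.010,-0.038,0],0,0],[[-0.020,-0.076,0],0,0],[[-0.030,-0.114,0],0,0],[[-0.040,-0.133,0],0,0],[[-0.040,-0.133,0.01],0,0]]'; python3 -c "
from h import *
go(-.135,0,.038)"
```

```text
time: 1.85
ee_pos: [0.3666, -0.2299, 0.2187]
orientation: [-3.138, 0.003, 3.118]
force: [0.2, -0.5, 0.1]
width: -0.0
finger_force: 0.0
t 1.85 jig [-133.1   -4. ] z 218.7 F [ 0.2 -0.5  0.1] shift mm [  2.4   4.7 180.6] twist -0.19
```

```bash
python3 -m pendant '[[[0.002,0.003,0.035],0,0],[[0.002,0.003,0.070],0,0],[[0.002,0.003,0.105],0,0],[[0.002,0.003,0.135],0,0],[[0.002,0.003,0.155],0,0],[[0.002,0.003,0.165],0,0],[[0.002,0.003,0.165],0,0]]'; python3 - <<'E'
from h import *
go(-.135,0,.038)
cv2.imwrite('pics/side1.png',cv2.resize(arm.read_camera('side')[170:330,300:500],None,fx=3.5,fy=3.5,interpolation=2))
E
```

```text
time: 2.43
ee_pos: [0.3609, -0.2197, 0.0502]
orientation: [3.137, -0.004, 3.121]
force: [0.2, 0.4, 0.8]
width: 0.0
finger_force: 0.0
t 2.43 jig [-138.9    6.1] z 50.2 F [0.2 0.4 0.8] shift mm [-4.  -6.2 12.2] twist 0.02
```

View pics/side1.png

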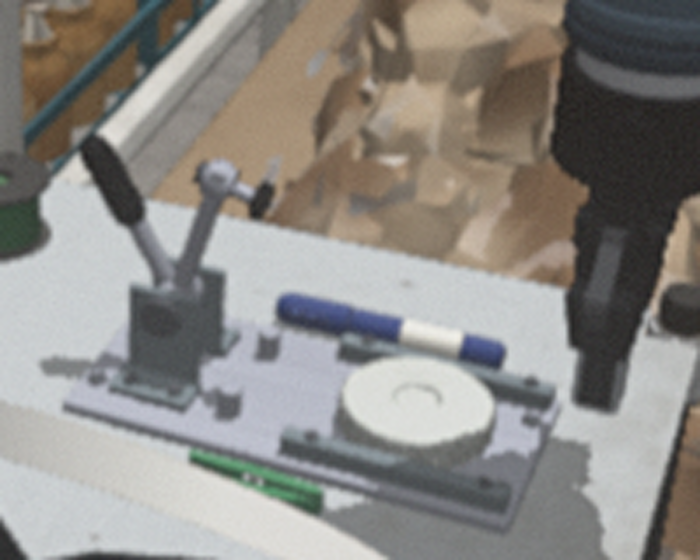

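Fingers shut at crop (600,395), i.e. side px about (471,283). They stand behind the cap, just off the channel's open end; cap and lever have not moved. I'll lower the last bit and settle.

```bash
python3 -c "
from h import *
go(-.125,0,.037)"; python3 -m pendant '[[[0,-0.003,0.007],0,0],[[-0.002,-0.005,0.013],0,0],[[-0.004,-0.005,0.013],0,0],[[-0.004,-0.005,0.013],0,0]]'; python3 -c "
from h import *
go(-.100,0,.037)"
```

```text
t 2.48 jig [-138.1    5.4] z 51.6 F [0.2 0.9 0.4] shift mm [-13.1  -5.4  14.5] twist 0.03
time: 2.82
ee_pos: [0.3671, -0.227, 0.04]
orientation: [-3.141, 0.001, 3.121]
force: [-0.3, -0.3, -0.5]
width: 0.002
finger_force: 0.0
t 2.82 jig [-132.6   -1. ] z 40.0 F [-0.3 -0.3 -0.5] shift mm [-32.6   1.    3. ] twist 0.01
```

```bash
python3 -m pendant '[[[-0.005,0.001,0.002],0,0],[[-0.010,0.001,0.003],0,0],[[-0.016,0.001,0.003],0,0],[[-0.022,0.001,0.003],0,0],[[-0.027,0.001,0.003],0,0],[[-0.032,0.001,0.003],0,0],[[-0.037,0.001,0.003],0,0],[[-0.042,0.001,0.003],0,0]]';python3 -c "
from h import *
go(-.060,0,.037)"; python3 -m pendant '[[[-0.005,0,0],0,0],[[-0.010,0,0],0,0],[[-0.015,0,0],0,0],[[-0.019,0,0],0,0],[[-0.022,0,0],0,0],[[-0.025,0,0],0,0],[[-0.025,0,0],0,0]]';  python3 - <<'E'
from h import *
go(-.050,0,.037)
cv2.imwrite('pics/top1.png',arm.read_camera('top')[215:365,295:420].repeat(4,0).repeat(4,1))
E
```

```text
time: 3.48
ee_pos: [0.4091, -0.2263, 0.0367]
orientation: [3.142, -0.0, 3.122]
force: [-0.0, 0.2, 1.1]
width: -0.001
finger_force: 0.0
t 3.48 jig [-90.6   0.5] z 36.7 F [-0.   0.2  1.1] shift mm [-30.6  -0.6  -0.3] twist 0.04
time: 4.07
ee_pos: [0.4341, -0.227, 0.0367]
orientation: [-3.141, 0.0, 3.122]
force: [0.2, -0.8, 0.4]
width: -0.0
finger_force: 0.0
t 4.07 jig [-65.6   0.4] z 36.7 F [ 0.2 -0.8  0.4] shift mm [-15.6  -0.4  -0.2] twist 0.04
```

View pics/top1.png

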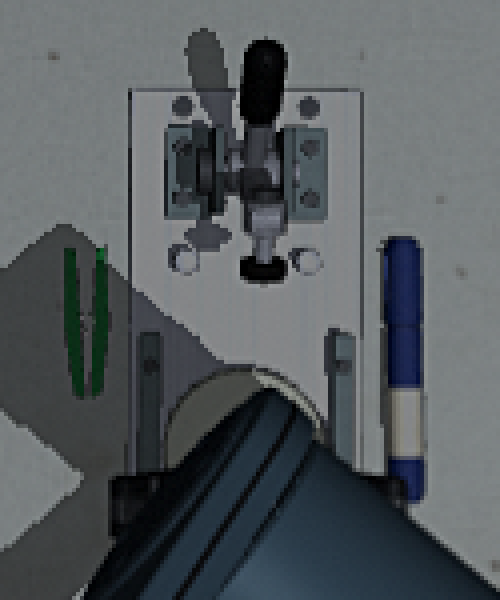

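The cap's leading edge is still at crop y≈366, the same as before, with the TCP already at jig x -66. So the fingers aren't pushing the cap. I'll check from the side before going on.

```bash
python3 - <<'E'
from h import *
cv2.imwrite('pics/side2.png',cv2.resize(arm.read_camera('side')[170:330,300:500],None,fx=3.5,fy=3.5,interpolation=2))
s=arm.sense(); J=RJ
for z in (.015,.037): print(z,(px('side',np.r_[s['ee_pos'][:2],z])-[300,170])*3.5)
E
```

```text
0.015 [435.33736174 421.96871605]
0.037 [439.76976345 385.5405914 ]
```

View pics/side2.png

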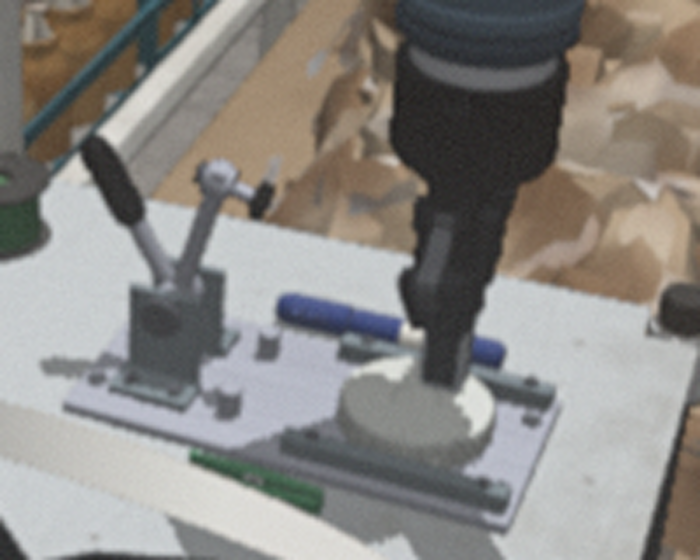

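```bash
python3 - <<'E'
from h import *
for (u,v),name in [((424,383),'near-left'),((460,388),'near-right'),((443,386),'mid')]:
    o,d=ray('side',(u/3.5+300,v/3.5+170)); n=np.r_[RJ[:,1],0]
    for y in (0,.011):
        X=o+d*((y-(o-np.r_[N,0])@n)/(d@n)); j=RJ.T@(X[:2]-N); print(name,'y',y,'jig x',(j[0]*1e3).round(1),'z',(X[2]*1e3).round(1))
s=arm.sense(); print(s['qpos'],s['ee_pos'])
E
```

```text
near-left y 0 jig x -58.4 z 35.7
near-left y 0.011 jig x -60.7 z 43.6
near-right y 0 jig x -76.0 z 38.1
near-right y 0.011 jig x -78.2 z 45.9
mid y 0 jig x -67.7 z 36.8
mid y 0.011 jig x -70.0 z 44.6
[-7.10437557e-01  3.72989655e-01  1.91364491e+00 -6.74610891e-05
  8.55262831e-01 -2.26134505e+00] [ 0.43345694 -0.22676323  0.03663534]
```

The side crop shows the shut fingertips ending at crop (443,386). Cast onto the jig's mid-plane that is z≈37 mm, so they hover about 11 mm over the cap, which hasn't moved (crop (417,405)). The real tips are therefore about 20 mm higher than the stated 22 mm offset gives. I'll back out and go down on force feedback.

```bash
python3 -m pendant '[[[0,0,-0.005],0,0],[[0.020,0,-0.005],0,0],[[0.045,0,-0.005],0,0],[[0.065,0,-0.005],0,0],[[0.068,0,-0.005],0,0],[[0.068,0,-0.005],0,0]]'; python3 -m pendant '[[[0,0,0.005],0,0],[[0,0,0.010],0,0],[[0,0,0.013],0,0],[[0,0,0.013],0,0]]'; python3 - <<'E'
from h import *
go(-.133,0,.015)
im=arm.read_camera('side'); cv2.imwrite('pics/side3.png',im)
g=cv2.cvtColor(im,6)
# lowest dark px of the finger column
u0,v0=px('side',np.r_[arm.sense()['ee_pos'][:2],.02]); print(u0,v0)
for u in range(int(u0)-6,int(u0)+7,2): print(u,g[int(v0)-14:int(v0)+12:1,u])
E
```

```text
time: 4.67
ee_pos: [0.3647, -0.2254, 0.0421]
orientation: [3.142, -0.0, 3.12]
force: [0.5, -0.3, 0.3]
width: -0.0
finger_force: 0.0
time: 5.0
ee_pos: [0.3657, -0.2251, 0.0278]
orientation: [3.141, -0.001, 3.122]
force: [0.0, 0.5, -0.5]
width: -0.002
finger_force: 0.0
t 5.0 jig [-134.     0.8] z 27.8 F [ 0.   0.5 -0.5] shift mm [-1.  -0.8 12.8] twist 0.06
464.2302309877351 298.5425933291448
458 [153 164 172 168 142 108 111 118 118 121 126 127 123 125 126 126 126 129
 127 128 126 125 126 125 125 127]
460 [131 116 106  95  89  95  95  92  85  90 104 119 128 125 125 124 129 127
 128 125 129 126 123 125 123 124]
462 [ 63  60  58  55  56  56  51  50  51  67  92 113 121 126 125 126 128 125
 125 125 127 123 125 123 123 122]
464 [ 51  47  52  53  54  53  54  55  56  55  73 103 119 124 123 126 124 123
 125 120 125 127 123 125 121 124]
466 [ 55  52  54  51  59  56  52  51  54  55  69  86 109 121 121 120 122 122
 121 121 122 131 150 159 134 125]
468 [ 52  53  49  51  51  51  49  49  48  50  50  77 110 153 182 188 191 192
 189 178 167 186 186 180 181 167]
470 [ 52  54  57  56  62  63  68  75  79  84  92  96 128 171 194 198 200 201
 202 201 199 199 198 194 195 200]
```

```bash
python3 -m pendant '[[[0,0,0.003],0,0],[[0,0,0.004],0,0],[[0,0,0.004],0,0]]'; python3 -m pendant '[[[0,0,0.002],0,0],[[0,0,0.003],0,0],[[0,0,0.003],0,0]]' | grep -E "pos|force"
```

```text
time: 5.3
ee_pos: [0.3655, -0.2253, 0.0244]
orientation: [3.141, -0.0, 3.122]
force: [-0.2, 0.9, -0.3]
width: 0.002
finger_force: 0.0
ee_pos: [0.3655, -0.2254, 0.0216]
force: [-1.1, -0.1, 0.0]
finger_force: 0.0
```

```bash
python3 -m pendant '[[[0,0,0.002],0,0],[[0,0,0.004],0,0],[[0,0,0.004],0,0]]'| grep -E "pos|force"; python3 -m pendant '[[[0,0,0.002],0,0],[[0,0,0.003],0,0],[[0,0,0.003],0,0]]' | grep -E "pos|force"
```

```text
ee_pos: [0.3654, -0.2253, 0.0174]
force: [0.2, 1.0, -0.5]
finger_force: 0.0
ee_pos: [0.3654, -0.2254, 0.0145]
force: [-0.1, -0.4, 0.2]
finger_force: 0.0
```

```bash
python3 - <<'E'
from h import *
go(-.100,0,.015)
im=arm.read_camera('side'); cv2.imwrite('pics/side4.png',im); g=cv2.cvtColor(im,6)
p=arm.sense()['ee_pos']
for z in (0,.008,.0147): print(z,px('side',np.r_[p[:2],z]).round(1))
for u in (464,466,468): print(u,g[288:312,u])
E
```

```text
t 6.05 jig [-134.3    0.6] z 14.5 F [-0.1 -0.4  0.2] shift mm [-34.3  -0.6  -0.5] twist 0.03
0 [462.8 307.9]
0.008 [463.5 304.2]
0.0147 [464. 301.]
464 [ 49  55  53  57  47  52  56  50  53  57  50  53  54  81 107 126 127 129
 124 126 124 125 125 124]
466 [ 51  51  51  56  47  52  54  49  56  53  49  53  46  68  95 114 121 122
 118 118 119 125 124 124]
468 [ 49  49  49  49  47  49  46  47  51  52  50  58  59  69  86 116 156 186
 178 146 123 119 122 119]
```

```bash
python3 -m pendant '[[[-0.006,0,0.001],0,0],[[-0.012,0,0.002],0,0],[[-0.018,0,0.002],0,0],[[-0.024,0,0.002],0,0],[[-0.029,0,0.002],0,0],[[-0.034,0,0.002],0,0],[[-0.039,0,0.002],0,0],[[-0.044,0,0.002],0,0]]'; python3 -c "
from h import *
go(-.060,0,.0125)
im=arm.read_camera('top'); cv2.imwrite('pics/top2.png',im)
g=cv2.cvtColor(im,6); print(g[285:325,357])"
```

```text
time: 6.77
ee_pos: [0.41, -0.2263, 0.0127]
orientation: [3.142, -0.0, 3.122]
force: [-0.6, 1.2, 0.4]
width: 0.003
finger_force: 0.2
t 6.77 jig [-89.7   0.6] z 12.7 F [-0.6  1.2  0.4] shift mm [-29.7  -0.6   0.2] twist 0.04
[ 59 143 133 131 133 131 133 132 131 132 131 133 134 131  86  47 132 134
 130 132 129 130 130 131 132 129 132 131 127 113 112 131 130 130 130 131
 133 137 118  63]
```

```bash
python3 -m pendant '[[[-0.005,0,0],0,0],[[-0.010,0,0],0,0],[[-0.015,0,0],0,0],[[-0.020,0,0],0,0],[[-0.025,0,0],0,0],[[-0.029,0,0],0,0],[[-0.032,0,0],0,0],[[-0.034,0,0],0,0]]'|grep -E "pos|force"; python3 -m pendant '[[[-0.001,0,0],0,0],[[-0.002,0,0],0,0],[[-0.003,0,0],0,0],[[-0.004,0,0],0,0]]'|grep -E "pos|force"; python3 -c "
from h import *
go(-.050,0,.0125)
im=arm.read_camera('top'); g=cv2.cvtColor(im,6); print(g[265:315,352])
w=[onz('top',(352,v),.026) for v in (276,280,284)]; print([(RJ.T@(x[:2]-N)*1e3).round(1) for x in w])"
```

```text
ee_pos: [0.444, -0.2271, 0.0127]
force: [-0.2, 0.6, 0.7]
finger_force: 0.1
ee_pos: [0.4475, -0.2271, 0.0127]
force: [-0.1, -0.2, -0.3]
finger_force: 0.1
t 7.82 jig [-52.2   0.6] z 12.7 F [-0.1 -0.2 -0.3] shift mm [-2.2 -0.6  0.2] twist 0.02
[148 143 141 139 135 136 140 131  55  79 144 137 138 129  38  77 146 137
 135 135 133 135 134 134 134 134 132 134 134 128 111 140 142 130  67  69
  73  80  68   3  10  12  17  22  26  20  12  16  34  44]
[array([40.4,  8.3]), array([33. ,  8.2]), array([25.6,  8.2])]
```

```bash
python3 -m pendant '[[[-0.001,0,0],0,0],[[-0.002,0,0],0,0],[[-0.002,0,0],0,0]]'|grep -E "pos|force"; python3 -m pendant '[[[-0.001,0,0],0,0],[[-0.001,0,0],0,0],[[-0.001,0,0],0,0]]'|grep -E "pos|force";python3 -m pendant '[[[-0.001,0,0],0,0],[[-0.001,0,0],0,0],[[-0.001,0,0],0,0]]'|grep -E "pos|force"; python3 -c "
from h import *
go(-.050,0,.0125)
im=arm.read_camera('top'); g=cv2.cvtColor(im,6); print(g[265:290,352])"
```

```text
ee_pos: [0.4497, -0.2272, 0.0128]
force: [-0.4, 0.0, 0.6]
finger_force: 0.0
ee_pos: [0.4504, -0.2272, 0.0127]
force: [-0.7, -0.4, -0.2]
finger_force: 0.5
ee_pos: [0.4508, -0.2271, 0.0126]
force: [-5.1, -1.4, 1.5]
finger_force: 2.4
t 8.62 jig [-48.9   0.6] z 12.6 F [-5.1 -1.4  1.5] shift mm [ 1.1 -0.6  0.1] twist 0.04
[148 145 141 137 137 136 142 132  53  79 145 143 129  42 117 141 135 134
 134 135 135 134 134 135 134]
```

```bash
python3 -m pendant '[[[0,0,0],0,0],[[0,0,0],0,0],[[0,0,0],0,0],[[0.004,0,0],0,0],[[0.012,0,0],0,0],[[0.020,0,0],0,0],[[0.022,0,0],0,0]]'|grep -E "pos|force"; python3 -m pendant '[[[0,0,-0.03],0,0],[[0,0,-0.065],0,0],[[0,0,-0.100],0,0],[[0,0,-0.135],0,0],[[0,0,-0.165],0,0],[[0,0,-0.190],0,0],[[0,0,-0.190],0,0]]'|grep -E "pos|force"; python3 -c "
from h import *
go(.175,0,.2)"
```

```text
ee_pos: [0.4281, -0.2262, 0.0125]
force: [-0.3, -0.2, -0.9]
finger_force: 0.0
ee_pos: [0.4319, -0.2287, 0.2084]
force: [1.0, -0.8, 0.2]
finger_force: 0.0
t 9.83 jig [-67.8  -1.4] z 208.4 F [ 1.  -0.8  0.2] shift mm [-242.7    1.4   10.5] twist 0.03
```

```bash
python3 -m pendant '[[[-0.03,0,0],0,0],[[-0.065,0,0],0,0],[[-0.100,0,0],0,0],[[-0.135,0,0],0,0],[[-0.170,0,0],0,0],[[-0.205,0,0],0,0],[[-0.235,0,0],0,0],[[-0.245,0,0],0,0]]'|grep -E "pos|force"; python3 -m pendant '[[[0,0,0],0,0],[[0,0,0.01],0,0],[[0,0,0.01],0,0]]'|grep -E "pos|force"; python3 - <<'E'
from h import *
go(.175,0,.115)
im=arm.read_camera('top'); cv2.imwrite('pics/top3.png',cv2.resize(im[120:370,280:430],None,fx=2.4,fy=2.4)); g=cv2.cvtColor(im,6)
print(g[265:290,352]); 
E
```

```text
ee_pos: [0.6777, -0.2311, 0.2006]
force: [-1.2, 0.9, -0.4]
finger_force: 0.0
ee_pos: [0.6726, -0.2312, 0.1899]
force: [-0.1, -0.6, -0.9]
finger_force: 0.0
t 10.75 jig [172.9   1.1] z 189.9 F [-0.1 -0.6 -0.9] shift mm [-2.3 -1.2 74.9] twist 0.01
[168 164 160 157 155 155 159 151  64  91 166 161 148  50 109 162 154 152
 153 153 154 153 152 154 153]
```

View pics/top3.png

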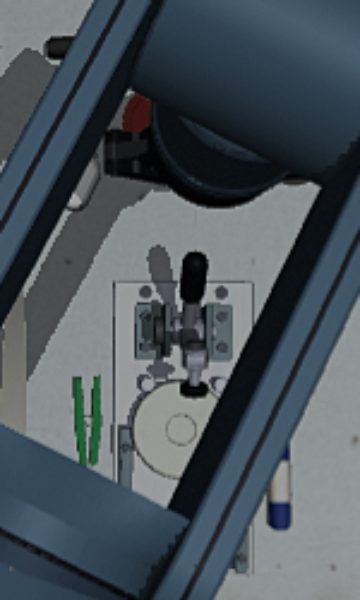

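The cap sits in the nest against both pins (crop (180,430), top px (355,299)). The lever is still open and the gripper is beyond the handle. Next I'll go down behind the handle.

```bash
python3 -m pendant '[[[0,-0.001,0.025],0,0],[[0,-0.001,0.050],0,0],[[0,-0.001,0.068],0,0],[[0,-0.001,0.075],0,0],[[0,-0.001,0.075],0,0]]'|grep -E "pos|force"; python3 -m pendant '[[[-0.001,0,0],0,0],[[0,0,0],0,0]]' | grep force; python3 - <<'E'
from h import *
go(.145,0,.115); w=RJ.T@(onz('top',(355,299.1),.026)[:2]-N); print('cap',w*1e3)
cv2.imwrite('pics/side5.png',cv2.resize(arm.read_camera('side')[130:310,290:470],None,fx=3,fy=3,interpolation=2))
E
```

```text
ee_pos: [0.6724, -0.2322, 0.1156]
force: [-0.3, 0.0, 0.0]
finger_force: 0.0
force: [-0.6, -0.8, 0.2]
finger_force: 0.0
t 11.38 jig [175.8  -1. ] z 119.7 F [-0.6 -0.8  0.2] shift mm [30.8  1.   4.7] twist 0.02
cap [-2.26956669  2.56051302]
```

View pics/side5.png

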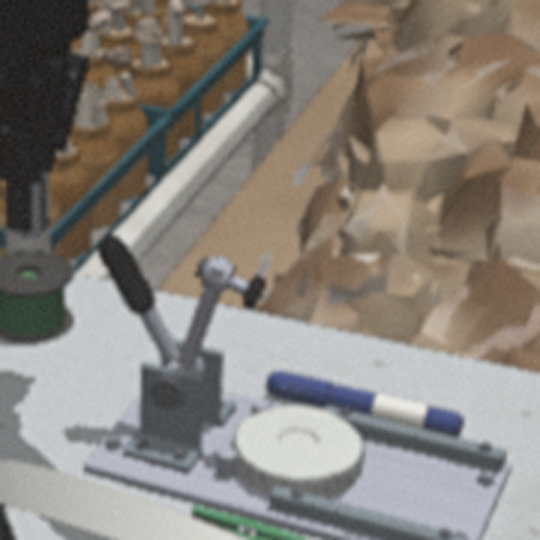

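```bash
python3 - <<'E'
from h import *
n=np.r_[RJ[:,1],0]
for u,v in [(10,235),(45,232),(105,243),(118,238)]:
    o,d=ray('side',(u/3+290,v/3+130)); X=o+d*(-((o-np.r_[N,0])@n)/(d@n)); print((RJ.T@(X[:2]-N)*1e3).round(1),X[2]*1e3)
im=arm.read_camera('top'); c=im[255:345,310:400]; g=cv2.medianBlur(cv2.cvtColor(c,6),3)
k=cv2.HoughCircles(g,cv2.HOUGH_GRADIENT,1.5,20,param1=120,param2=12,minRadius=18,maxRadius=23)
print(k[0][:4]+[310,255,0] if k is not None else None)
for x,y,r in k[0][:3]: print((RJ.T@(onz('top',(x+310,y+255),.026)[:2]-N)*1e3).round(1), r)
go(.145,0,.115)
E
```

```text
[185.8   0. ] 118.62378401652524
[162.2   0. ] 125.91498008446989
[123.1   0. ] 127.39590517348226
[114.8  -0. ] 132.55226582497863
[[357.25       300.75        22.04999924]
 [339.25       288.75        22.04999924]
 [373.75       266.25        22.04999924]
 [334.75       324.75        22.04999924]]
[-5.3 -1.6] 22.05
[16.7 31.8] 22.05
[ 58.7 -32.1] 22.05
t 11.48 jig [175.6  -0.9] z 119.7 F [0.3 0.2 0.1] shift mm [30.6  0.9  4.7] twist 0.03
```

```bash
python3 - <<'E'
from h import *
im=arm.read_camera('top').astype(int); 
def fit(im,box):
    x0,y0,x1,y1=box; c=im[y0:y1,x0:x1]; m=((c[:,:,2]-c[:,:,0]>4)&(c[:,:,1]>95)).astype(np.uint8)
    m=cv2.morphologyEx(m,cv2.MORPH_OPEN,np.ones((3,3))); k=max(cv2.findContours(m,0,1)[0],key=cv2.contourArea)
    h=cv2.convexHull(k); (x,y),r=cv2.minEnclosingCircle(h); w=onz('top',(x+x0,y+y0),.026)
    print('px',round(x+x0,1),round(y+y0,1),'r',round(r,1),'area',cv2.contourArea(k),'bbox',cv2.boundingRect(k),'jig mm',(RJ.T@(w[:2]-N)*1e3).round(1))
print(im[300,345:365:6],im[270,345:365:6])
fit(im,(330,265,380,330)); fit(cv2.imread('pics/top0.png').astype(int),(330,295,383,355))
E
```

```text
[[148 153 150]
 [147 153 150]
 [154 159 155]
 [ 17  13   9]] [[ 87  78  74]
 [158 155 155]
 [ 54  48  46]
 [139 127 124]]Traceback (most recent call last):
  File "<stdin>", line 9, in <module>
  File "<stdin>", line 5, in fit
ValueError: max() iterable argument is empty
```

```bash
python3 - <<'E'
from h import *
from scipy.optimize import least_squares
def fit(im):
    im=cv2.GaussianBlur(im,(3,3),0).astype(int); m=((im[:,:,1]-im[:,:,0]>1)&(im[:,:,1]>100)).astype(np.uint8)
    m[:265]=0; m[355:]=0; m[:,:332]=0; m[:,383:]=0; m=cv2.morphologyEx(m,2,np.ones((5,5)))
    k=max(cv2.findContours(m,0,1)[0],key=cv2.contourArea)[:,0]
    dark=cv2.dilate((im.max(2)<40).astype(np.uint8),np.ones((7,7)))   # arm in front
    k=k[(dark[k[:,1],k[:,0]]==0)]
    P=np.array([RJ.T@(onz('top',p,.026)[:2]-N)*1e3 for p in k.astype(float)])
    s=least_squares(lambda q:np.hypot(*(P-q[:2]).T)-q[2],[P[:,0].mean(),P[:,1].mean(),38],loss='soft_l1')
    print(len(P),'centre',s.x.round(1),'rms',np.sqrt((s.fun**2).mean()).round(2))
fit(arm.read_camera('top')); fit(cv2.imread('pics/top0.png'))
E
```

```text
43 centre [ 5.8 11.  26.4] rms 1.36
107 centre [-54.5   0.6  34.9] rms 0.59
```

```bash
python3 - <<'E'
from h import *
def fit(im,u0,u1,v0,v1):
    im=cv2.GaussianBlur(im,(3,3),0).astype(int); m=((im[:,:,1]>175)&(abs(im[:,:,2]-im[:,:,1])<14)&(im[:,:,1]-im[:,:,0]>2)).astype(np.uint8)
    q=np.zeros_like(m); q[v0:v1,u0:u1]=m[v0:v1,u0:u1]; q=cv2.morphologyEx(q,2,np.ones((3,3)))
    k=cv2.convexHull(max(cv2.findContours(q,0,1)[0],key=cv2.contourArea))[:,0]
    P=np.array([RJ.T@(onz('side',p,.026)[:2]-N)*1e3 for p in k.astype(float)]).astype(np.float32)
    c,r=cv2.minEnclosingCircle(P); print(len(P),'centre',np.round(c,1),'r',round(r,1),'extents',P.min(0).round(1),P.max(0).round(1))
im=arm.read_camera('side'); print(im[272:282:3,385:400:5].tolist())
fit(im,360,415,260,300); fit(cv2.imread('pics/side0.png'),390,445,265,305)
E
```

```text
[[[202, 210, 207], [197, 203, 199], [209, 214, 212]], [[206, 212, 208], [211, 218, 215], [181, 184, 184]], [[214, 218, 215], [213, 218, 216], [210, 215, 211]], [[216, 219, 218], [215, 219, 217], [212, 215, 213]]]
21 centre [-2.   1.4] r 36.5 extents [-37.8 -33.5] [33.3 37.7]
20 centre [-55.3   0.8] r 35.7 extents [-90.6 -34.1] [-20.1  35. ]
```

The side-view fit puts the cap at jig (-2, +1.4) mm with a bias of about -1 mm, and the 5 N reaction confirms it is against the pins. Now the lever.

```bash
python3 -m pendant '[[[0.006,0.001,0.006],0,0],[[0.013,0.001,0.010],0,0],[[0.020,0.001,0.010],0,0],[[0.026,0.001,0.010],0,0],[[0.032,0.001,0.010],0,0],[[0.038,0.001,0.010],0,0],[[0.044,0.001,0.010],0,0]]'|grep -E "pos|force"; python3 -c "
from h import *
go(.085,0,.110)"
```

```text
ee_pos: [0.6343, -0.2318, 0.1108]
force: [9.3, -1.0, 7.6]
finger_force: 4.7
t 12.22 jig [134.6  -0.3] z 110.8 F [ 9.3 -1.   7.6] shift mm [49.6  0.4  0.3] twist 0.02
```

Contact, but with an upward force as well: the tip is catching the handle near its rounded end. I'll back off, go 12 mm lower and push again.

```bash
python3 -m pendant '[[[-0.010,0,0],0,0],[[-0.025,0,0],0,0],[[-0.035,0,0.004],0,0],[[-0.035,0,0.012],0,0],[[-0.035,0,0.012],0,0]]'|grep -E "pos|force"; python3 -m pendant '[[[0.006,0,0],0,0],[[0.012,0,0],0,0],[[0.018,0,0],0,0],[[0.024,0,0],0,0],[[0.028,0,0],0,0],[[0.032,0,0],0,0],[[0.036,0,0],0,0],[[0.040,0,0],0,0]]'|grep -E "pos|force"; python3 - <<'E'
from h import *
go(.085,0,.100)
cv2.imwrite('pics/side6.png',cv2.resize(arm.read_camera('side')[130:310,290:470],None,fx=3,fy=3,interpolation=2))
E
```

```text
ee_pos: [0.6644, -0.2309, 0.0933]
force: [-0.1, 0.5, -1.1]
finger_force: 0.0
ee_pos: [0.6291, -0.2322, 0.0992]
force: [6.9, -1.2, 5.7]
finger_force: 3.7
t 13.3 jig [129.5  -0.8] z 99.2 F [ 6.9 -1.2  5.7] shift mm [44.5  0.8 -1.2] twist 0.02
```

View pics/side6.png

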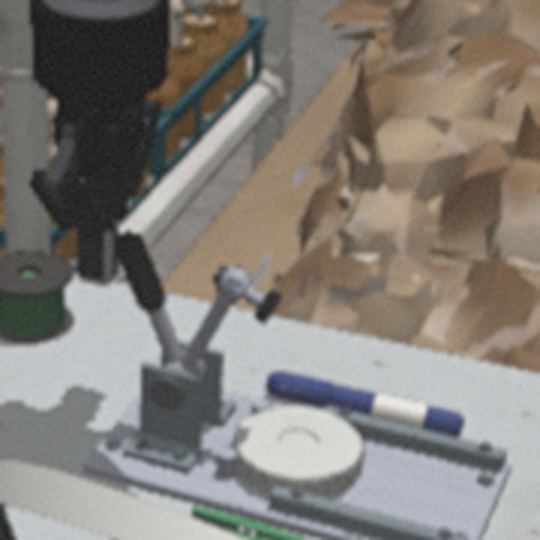

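The crop shows the shut finger, with its tip at (95,275), flat behind the handle's upper end at (130,240), and the lever is already turning. The upward force is just friction, so I'll keep pushing.

```bash
python3 -m pendant '[[[0.006,0,0],0,0],[[0.012,0,0],0,0],[[0.018,0,0],0,0],[[0.024,0,0],0,0],[[0.030,0,0],0,0],[[0.035,0,0],0,0],[[0.039,0,0],0,0]]'|grep -E "pos|force"; python3 -m pendant '[[[0.004,0,0],0,0],[[0.008,0,0],0,0],[[0.012,0,0],0,0]]'|grep -E "pos|force"; python3 -c "
from h import *
go(.075,0,.100)"
```

```text
ee_pos: [0.5853, -0.2297, 0.0955]
force: [0.2, -0.1, -0.2]
finger_force: 0.4
ee_pos: [0.5733, -0.2293, 0.095]
force: [-0.2, 0.3, -0.7]
finger_force: 0.0
t 14.18 jig [73.6  1. ] z 95.0 F [-0.2  0.3 -0.7] shift mm [-1.4 -0.9 -5. ] twist 0.03
```

```bash
python3 -m pendant '[[[-0.020,0,0],0,0],[[-0.045,0,-0.01],0,0],[[-0.065,0,-0.04],0,0],[[-0.080,0,-0.075],0,0],[[-0.080,0,-0.110],0,0],[[-0.080,0,-0.130],0,0],[[-0.080,0,-0.130],0,0]]'|grep -E "pos|force"; python3 - <<'E'
from h import *
im=arm.read_camera('side'); cv2.imwrite('pics/side7.png',im)
n=np.r_[RJ[:,1],0]; g=im.max(2)
m=(g<60).astype(np.uint8); m[:180]=0; m[270:]=0; m[:,:330]=0; m[:,440:]=0
for k in cv2.findContours(m,0,1)[0]:
    if cv2.contourArea(k)<12: continue
    for p in k[:,0][[k[:,0,1].argmin(),k[:,0,1].argmax()]]:
        o,d=ray('side',p); X=o+d*(-((o-np.r_[N,0])@n)/(d@n)); print(p,cv2.contourArea(k),(RJ.T@(X[:2]-N)*1e3).round(0),(X[2]*1e3).round(0))
E
```

```text
ee_pos: [0.6567, -0.2323, 0.2318]
force: [0.9, 0.2, 0.3]
finger_force: 0.0
[382 227] 153.5 [18. -0.] 121.0
[367 244] 153.5 [43. -0.] 81.0
```

```bash
python3 - <<'E'
from h import *
im=cv2.imread('pics/side7.png'); im=cv2.GaussianBlur(im,(3,3),0).astype(int)
m=((im[:,:,1]>175)&(abs(im[:,:,2]-im[:,:,1])<14)&(im[:,:,1]-im[:,:,0]>2)).astype(np.uint8)
q=np.zeros_like(m); q[260:300,360:415]=m[260:300,360:415]; q=cv2.morphologyEx(q,2,np.ones((3,3)))
k=cv2.convexHull(max(cv2.findContours(q,0,1)[0],key=cv2.contourArea))[:,0]
P=np.array([RJ.T@(onz('side',p,.026)[:2]-N)*1e3 for p in k.astype(float)]).astype(np.float32)
c,r=cv2.minEnclosingCircle(P); print(c,r)
s=arm.sense(); print(s['time'],s['force'])
if np.hypot(c[0]+1,c[1])<4 : print(arm.job_done())
E
```

```text
(-3.2577757835388184, 2.604853868484497) 35.46480178833008
14.8167 [ 0.04352681 -0.45586092 -1.13115416]
the job is handed in; nothing more can be done
None
```

I pushed the cap home against both pins (5 N reaction on the fingers), snapped the lever over (handle measured about 42° to -x) and handed the job in at about 14.8 s with the arm clear; no verdict came back. My last camera fit put the cap at jig (-3.3, +2.6) mm, about 4 mm from the nest centre and near the 5 mm limit, though the clamp partly hid it and this fit reads about 1 mm low in x. I couldn't measure the foot's force.

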